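Index the parcel turntable by one hole

ROBOT

A 7-joint arm with a two-finger parallel gripper is mounted at the origin on the work surface. World frame = base frame: x ahead of the robot, y to its left, z up, the work surface at z = 0. Lengths are in m, angles in rad, forces in N, time in s.
With the tool pointing down it reaches from about 0.425 to 0.875 m from the base axis. Payload 9.9 kg.
Tool frame: the origin (TCP) lies at the very end of the fingers, on their centre line; the grasp point (between the pads) lies 19 mm behind it; y points along the fingers, x is the direction in which the jaws open and shut, and the axes are right-handed (so a half turn about y gives the same grasp; the last joint's range is limited). The gripper opens to 85 mm and grips with 20 to 120 N. Pads are 22 mm wide; open, the fingers measure 114 mm over their backs; the gripper's body (76 mm by 85 mm) begins 54 mm behind the grasp point. The pads swing forward as they close: fully open they stand 13 mm farther back than shut.
Start: joints at [-1.352, 0.576, 0.025, 1.437, -0.015, 1.129, -0.057], TCP at [0.201, 0.644, 0.231] pointing down, gripper open.
Joint ranges: [-2.76, 2.76], [-0.34, 2.15], [-1.52, 1.57], [0.19, 2.46], [-1.09, 4.23], [0.17, 1.99], [-2.82, 2.82]. Speed limits (rad/s): [2.22, 2.22, 3.01, 3.01, 3.14, 3.14, 3.14].

INTERFACE

Orientations are given as a 3x3 rotation matrix whose columns are the frame's x, y, z axes.
In Python, from cell import bot, viewer gives the robot as it stands. The module is installed in compiled form; this text tells all that it offers.
- The arm moves only by the shell command python3 -m pendant 'ROWS' [FORCE]. ROWS is JSON, one flat list of numbers, 7 for each row, row after row: the shift along the tool's x, y, z in cm, then the turn, a rotation vector about the tool's x, y, z in degrees, then the finger opening in cm, from 0 to 8.54. A call has 1 to 20 rows; each row shifts and turns the pose as measured when the row begins, along the tool's axes as they then stand; what a row does not reach is not made up. A row lasts 1/8 s, in which the tool goes at most 62.5 mm and 10.7 degrees, less where a joint would pass 70% of its speed; a pose out of reach is approached as far as the arm can. A call with a gripper value outside its range is refused whole. The fingers move at their own pace and stop on an object; FORCE is the grip in N (left out, the last holds). Time passes only in rows, so rows that do not move let the fingers close. It gives the time, the measured TCP pose, the force and the opening at its end, in the units of the state.
- bot.read_state(): the state, without advancing time (a new reading comes with each control period).
- viewer.snapshot(name): name is "scene" or "top" or "wrist"; returns a dict with "image" (400x640x3 uint8, blue, green, red), "fx", "fy", "cx", "cy" (pixels), "k1" (the pictures are not rectified: a ray, as slopes to the right and down, at radius r is drawn at 1 + k1 r^2 times it, then the intrinsics apply), "world_to_cam" (4x4, takes a point from world to camera coordinates). Camera axes: x right, y up, looking along -z (the intrinsics and any distortion apply to the point x, -y, -z); pixel columns grow to the right and rows downward; lengths in m; the calibration is good to about 2 mm. A picture is of the moment at which its call begins. There is no depth.
- bot.finish_job(): hands the job in, once; it reports no verdict.
The state is a dict: "time_s": time; "qpos": joint angles; "qvel": joint speeds; "joint_efforts": joint torques, N m; "ee_pos": TCP position; "ee_rot": TCP orientation; "wrist_force": force on the tool from outside, world axes, zero at the start; "ft_torque": the same for the moment, N m; "gripper_width": finger opening in m.
Only numpy, scipy, OpenCV 4.12 (cv2) and the standard library are available. Lean on these libraries where they do the work, as an engineer would, in place of code of your own. Each camera call takes 0.05 s, during which the arm holds its last target.

TASK

Turn the parcel turntable on by exactly one hole, so that its plunger moves round the ring to the next hole on the side where the label-roll stand is: with the fingertips press the dished plunger head right in, keep it in while you swing the table round with it, then let the plunger spring fully up into that next hole and come away. Do not go past that hole or turn the wrong way, leave the parcel lying where it is on the table without lifting it, and do not disturb the other things on the bench.

Things in the scene. Friction and masses are not known exactly. Their poses are not given: they have to be found in the camera images.
- axis (a point): Point on the turntable's vertical turning axis, 50 mm above the bench, level with the table's cork top. Fixed to the base; frame as the base's: z up, x pointing from the plunger's starting place through the axis, y to the left of x.
- turntable_base: The fixed base, a round dark plate 380 mm across; origin on the turning axis at bench height. On it a fixed steel index ring (radius 133 to 187 mm, top 48 mm and underside 40 mm above the bench) has 9 holes of 14 mm on a circle of radius 165 mm, 40 degrees (0.698 rad) apart. The plunger's pin stands in one of them at the start.
- table_top (a point): Centre of the round turntable's cork top (radius 117 mm), 50 mm above the bench, on the turning axis; its frame turns with the table and equals the base's at the start.
- turntable (a joint): Angle of the turntable in rad: 0 at the start, positive anticlockwise seen from above. The holes next to the start lie at +0.698 and -0.698. It turns with a little friction (about 0.15 N m) and stays where it is left. While the pin is in a hole it has about 0.012 rad of play and is otherwise locked.
- plunger (a joint): How far the plunger is pressed in, m: 0 fully up (pin locked in a hole), 0.016 fully in, at its stop. The pin is clear of the ring beyond 0.013. Between holes a released plunger rests with its pin against the ring's underside at 0.012, slides along there, and springs up when it comes under a hole. The spring pushes up with about 5 N when up, 10.5 N when fully in.
- dish (a point): Centre of the floor of the finger dish in the plunger's head, 86 mm above the bench when up. The head is a black round cup, 62 mm across; the dish is 54 mm across and 10 mm deep, open above, and takes shut fingertips. Carried by the turntable 125 mm from the axis, it moves straight down when pressed. Pushing the dish's side wall along the arc turns the table while the pin is free.
- pin (a point): Round top of the plunger's steel pin, 10 mm thick, 40 mm farther out from the axis than the dish; a foot under the ring joins it to the head, so it goes down and round with it. When up it stands in a ring hole, 4 mm proud of the ring's top (52 mm above the bench), seen from above.
- label_stand: Fixed stand with a white roll of labels 90 mm across between two cheeks, 160 x 110 x 130 mm, to the left or to the right of the turntable. Origin under its centre on the bench. It shows which way to turn: if it lies on the base's +y side the table must turn clockwise from above (joint turntable to -0.698), on the -y side anticlockwise (to +0.698).
- scale: Fixed flat parcel scale, 190 x 190 x 45 mm, on the opposite side to the label stand. Origin under its centre.
- parcel_center (a point): Centre of the flat cardboard parcel, 95 x 125 x 45 mm, 0.5 kg, lying loose on the turntable, about 22 mm beyond the axis from the plunger. It rides along.
- tape_roll_mid (a point): Centre of a loose roll of brown tape, 84 mm across, 48 mm high, lying flat beside the turntable.
- stapler_mid (a point): Centre of a loose stapler, 130 x 34 x 43 mm.
- books_mid (a point): Centre of two loose books in a stack, 150 x 108 x 48 mm.
- mug_mid (a point): Centre of a loose white mug, 82 mm across, 90 mm high.
- carton_mid (a point): Centre of a loose small carton, 110 x 90 x 85 mm.
- tin_mid (a point): Centre of a loose tin, 74 mm across, 110 mm high.

How it is judged:
On the way, in this order (a step that is already met when the one before it is completed fails the run):
1. the plunger is pressed in, clear of its hole, with the table still at its first hole (value of joint plunger above 0.0125 m and value of joint turntable between -0.1 and 0.1 rad), for 0.1 s.
2. the table is swung towards the label stand's side with the plunger in, between the holes (value of joint plunger above 0.009 m and ((y of label_stand in the frame of turntable_base above 0 m and value of joint turntable below -0.2 rad) or (y of label_stand in the frame of turntable_base below 0 m and value of joint turntable above 0.2 rad))), for 0.1 s.
At the end, for the whole second after the job is handed in: The plunger is up to within 2 mm with its pin in the next hole on the label stand's side: the table has turned 0.698 rad that way, within 0.03 rad, and is at rest. The parcel lies flat on the turntable within about 25 mm of its place on it (value of joint plunger below 0.002 m and ((y of label_stand in the frame of turntable_base above 0 m and value of joint turntable between -0.728 and -0.668 rad) or (y of label_stand in the frame of turntable_base below 0 m and value of joint turntable between 0.668 and 0.728 rad)) and velocity of joint turntable between -0.02 and 0.02 rad/s and x of parcel_center in the frame of table_top between -0.003 and 0.047 m and y of parcel_center in the frame of table_top between -0.025 and 0.025 m and height (world z) of parcel_center between 0.065 and 0.08 m); the robot touches nothing.
It fails at once if the table is turned more than 0.15 rad past the next hole (value of joint turntable above 0.848 rad or value of joint turntable below -0.848 rad).
It fails at once if the table is turned the wrong way by more than 0.15 rad ((y of label_stand in the frame of turntable_base above 0 m and value of joint turntable above 0.15 rad) or (y of label_stand in the frame of turntable_base below 0 m and value of joint turntable below -0.15 rad)).
It fails at once if the parcel is lifted more than 12 mm (height (world z) of parcel_center above 0.0845 m).
It fails at once if one of the other loose things on the bench is moved or lifted by more than 20 mm (distance of any of tape_roll_mid, stapler_mid, books_mid, mug_mid, carton_mid, tin_mid from where it was at the start of the episode above 0.02 m).
It also fails if it takes over 38 s, if anything falls off the work surface, if the arm or the gripper's body presses on something with over 40 N, if the wrist force passes 120 N, or if a joint passes its speed limit or range.

## Working session

There is one attempt and no reset: what is moved stays moved. The work goes in short steps, Python scripts to look and compute and a shell command to move; the robot and the scene stay as the last step left them, time stands still between calls to the robot, and variables do not carry over. Pictures are saved under pics/ and viewed, and the job is handed in when it is done.

```bash
mkdir -p pics; cat > h.py <<'E'
import numpy as np, cv2
from cell import bot, viewer
def snap(n,f):
    s=viewer.snapshot(n); cv2.imwrite('pics/'+f,s['image']); return s
def ray(s,u,v):
    K=np.array([[s['fx'],0,s['cx']],[0,s['fy'],s['cy']],[0,0,1.]])
    p=cv2.undistortPoints(np.array([[[u,v]]],float),K,np.array([s['k1'],0,0,0,0.]))[0,0]
    T=np.array(s['world_to_cam']);R=T[:3,:3]
    d=R.T@np.array([p[0],-p[1],-1]); c=-R.T@T[:3,3]
    return c,d
def onz(s,u,v,z):
    c,d=ray(s,u,v); return c+d*(z-c[2])/d[2]
def proj(s,P):
    T=np.array(s['world_to_cam']);p=T[:3,:3]@np.array(P)+T[:3,3]
    a,b=p[0]/-p[2],-p[1]/-p[2];q=1+s['k1']*(a*a+b*b)
    return s['fx']*a*q+s['cx'],s['fy']*b*q+s['cy']
E
python3 - <<'E'
from h import *
np.set_printoptions(precision=4,suppress=True)
for n in ('scene','top','wrist'): snap(n,n+'0.png')
st=bot.read_state()
for k in st: print(k,np.array(st[k]))
E
```

```text
time_s 0.15
qpos [-1.3518  0.5763  0.0248  1.4377 -0.015   1.129  -0.0565]
qvel [-0.0009 -0.002   0.0018 -0.0013 -0.0007  0.0007  0.001 ]
joint_efforts [  0.004  -76.6262   2.2532 -28.618    0.0156   0.0098   0.    ]
ee_pos [0.2012 0.644  0.2307]
ee_rot [[ 0.2982 -0.0003 -0.9545]
 [ 0.9545 -0.0012  0.2982]
 [-0.0012 -1.     -0.    ]]
wrist_force [-0.1516  0.0638  0.1875]
ft_torque [ 0.0388 -0.0523  0.0436]
gripper_width 0.0857064466461475
```

View pics/scene0.png

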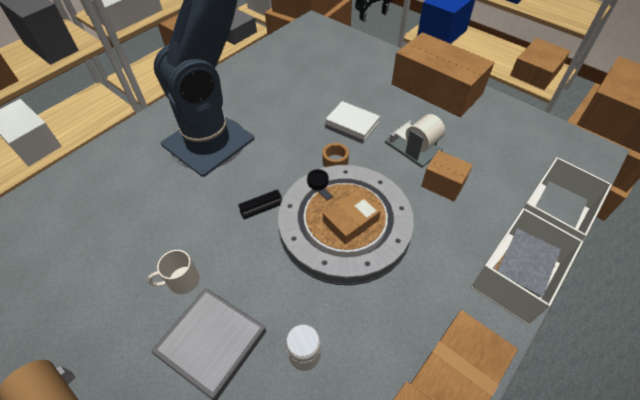

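View pics/top0.png

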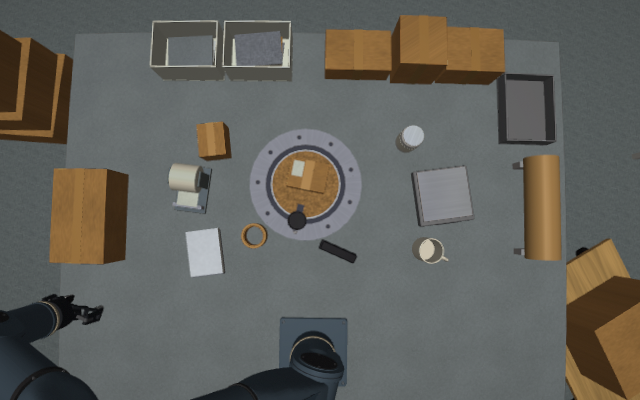

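View pics/wrist0.png

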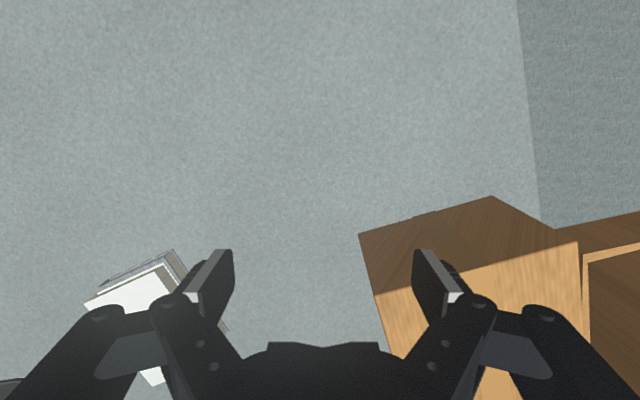

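The top view has the arm at the bottom and world +y to the left. The plunger head is at about (297,220) and the axis at about (305,184). The label stand is on the left at (188,188), which is the base's +y side, so the table must turn clockwise and the head moves image-left. Next I'll measure the positions.

```bash
python3 - <<'E'
from h import *
np.set_printoptions(precision=4,suppress=True)
t=snap('top','top1.png'); s=snap('scene','scene1.png')
# black cup centroid in both
def cup(S,box):
    x0,y0,x1,y1=box; g=S['image'][y0:y1,x0:x1].max(2)
    m=(g<45).astype(np.uint8)
    n,l,stt,c=cv2.connectedComponentsWithStats(m)
    i=1+stt[1:,4].argmax(); print(stt[i],c[i]+[x0,y0]); return c[i]+[x0,y0]
a=cup(t,(280,205,315,235)); b=cup(s,(300,165,335,195))
for z in (.09,.093,.096): print(z,onz(t,*a,z),onz(s,*b,z))
# axis from cork mask (top)
for S,box in ((t,(240,120,370,245)),(s,(270,160,420,280))):
    hsv=cv2.cvtColor(S['image'],cv2.COLOR_BGR2HSV)
    m=((hsv[...,1]>90)&(hsv[...,2]>60)).astype(np.uint8); mm=np.zeros_like(m);x0,y0,x1,y1=box;mm[y0:y1,x0:x1]=m[y0:y1,x0:x1]
    n,l,stt,c=cv2.connectedComponentsWithStats(mm);i=1+stt[1:,4].argmax();print(stt[i],c[i])
    x,y,w,h,_=stt[i]
    cs,_=cv2.findContours((l==i).astype(np.uint8),cv2.RETR_EXTERNAL,cv2.CHAIN_APPROX_NONE)
    P=np.array([onz(S,*p[0],.05)[:2] for p in max(cs,key=len)])
    A=np.c_[2*P,np.ones(len(P))]
    w=np.ones(len(P))
    for _ in range(20):
        q=np.linalg.lstsq(A*w[:,None],(P**2).sum(1)*w,rcond=None)[0]
        r=np.sqrt(q[2]+q[0]**2+q[1]**2); e=abs(np.hypot(*(P-q[:2]).T)-r); w=1/(1+(e/.003)**2)
    print('axis',q[:2],r)
# big crops
c=cv2.resize(t['image'][115:265,150:380],None,fx=3.4,fy=3.4,interpolation=cv2.INTER_CUBIC);cv2.imwrite('pics/c1.png',c)
# pin/hole blobs
E
```

```text
[ 8  7 18 18 81] [296.0864 219.5679]
[  8   5  20  21 341] [317.4076 179.6686]
0.09 [0.4479 0.0594 0.09  ] [0.4511 0.053  0.09  ]
0.093 [0.4479 0.0593 0.093 ] [0.4528 0.0511 0.093 ]
0.096 [0.4478 0.0591 0.096 ] [0.4545 0.0492 0.096 ]
[ 273  152   65   65 3084] [305.7409 183.9864]
axis [0.5682 0.0333] 0.1081342701927161
[ 306  184   79   65 3737] [344.4672 217.2796]
axis [0.5697 0.0325] 0.10839117821268165
```

View pics/c1.png

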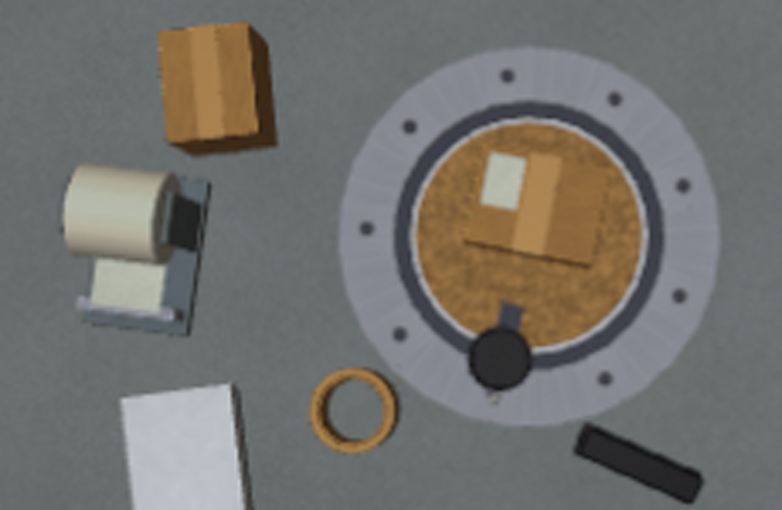

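In the crop the ring shows 8 free holes. The plunger head is at about (500,358) and its pin at (493,398). The next hole is lower-left at (400,334). I'll fit the axis and phase from the holes.

```bash
python3 - <<'E'
from h import *
from scipy.optimize import least_squares
np.set_printoptions(precision=4,suppress=True)
t=viewer.snapshot('top')
g=t['image'].astype(float).mean(2)
H=[(507,76),(615,99),(683,186),(679,296),(605,378),(400,334),(367,229),(410,127)]
P=[]
for x,y in H:
    u=(x+.5)/3.4+150-.5;v=(y+.5)/3.4+115-.5
    i,j=int(round(u)),int(round(v)); w=g[j-3:j+4,i-3:i+4]; k=np.clip(np.median(w)-10-w,0,None)
    jj,ii=np.mgrid[j-3:j+4,i-3:i+4]; P.append(onz(t,(k*ii).sum()/k.sum(),(k*jj).sum()/k.sum(),.046)[:2])
P=np.array(P);print(P)
def f(p):
    a=np.arctan2(P[:,1]-p[1],P[:,0]-p[0]); n=np.round((a-p[2])/np.radians(40)); th=p[2]+n*np.radians(40)
    return (P-p[:2]-.165*np.c_[np.cos(th),np.sin(th)]).ravel()
best=min((least_squares(f,[.569,.033,x]) for x in np.radians([160,170,180,190])),key=lambda r:r.cost)
p=best.x;print(p,np.degrees(p[2]),np.abs(best.fun).max())
# plunger dir: near pi - 
for k in range(9):
    th=p[2]+k*np.radians(40)
    h=p[:2]+.165*np.array([np.cos(th),np.sin(th)]);d=p[:2]+.125*np.array([np.cos(th),np.sin(th)])
    print(k,np.degrees(th)%360,h,'dish',d,proj(t,[*d,.096]),proj(t,[*h,.05]))
for k,(u,v) in dict(stand=(188,185),tape=(254,236)).items(): print(k,onz(t,u,v,.048))
E
```

```text
[[ 0.7271  0.0573]
 [ 0.7055 -0.0499]
 [ 0.6197 -0.1185]
 [ 0.5104 -0.1156]
 [ 0.4282 -0.0434]
 [ 0.4689  0.1585]
 [ 0.5729  0.1936]
 [ 0.6748  0.1532]]
[0.5682 0.0335 2.9423] 168.58229381681886 0.00488203657062522
0 168.58229381681886 [0.4065 0.0662] dish [0.4457 0.0582] (np.float64(296.35503160822725), np.float64(220.24153480904866)) (np.float64(294.4346460098081), np.float64(232.09328446841275))
1 208.58229381681886 [ 0.4233 -0.0455] dish [ 0.4585 -0.0263] (np.float64(322.8494372493293), np.float64(216.61585550556597)) (np.float64(328.1367222812594), np.float64(227.47009499277414))
2 248.58229381681886 [ 0.508  -0.1201] dish [ 0.5226 -0.0829] (np.float64(340.72040751791184), np.float64(196.86867730307188)) (np.float64(350.82580458179604), np.float64(202.32886292814288))
3 288.58229381681883 [ 0.6208 -0.1229] dish [ 0.6081 -0.085 ] (np.float64(341.632238921928), np.float64(170.42770427525164)) (np.float64(351.92888264637463), np.float64(168.73429903210126))
4 328.58229381681883 [ 0.709  -0.0525] dish [ 0.6749 -0.0317] (np.float64(325.34751947090274), np.float64(149.67090698199132))
[... 161 characters left out ...]
64(144.12757065638965)) (np.float64(298.4823915504895), np.float64(135.39016459958188))
6 48.58229381681889 [0.6774 0.1572] dish [0.6509 0.1272] (np.float64(276.07480216834233), np.float64(156.32079176680142)) (np.float64(268.7257118620501), np.float64(150.83789711144888))
7 88.58229381681883 [0.5723 0.1984] dish [0.5713 0.1584] (np.float64(265.8672420072254), np.float64(180.7022457580448)) (np.float64(255.72416688199002), np.float64(181.77958232924726))
8 128.5822938168189 [0.4653 0.1625] dish [0.4903 0.1312] (np.float64(273.8165629836412), np.float64(205.9914419600577)) (np.float64(265.78138345008824), np.float64(213.94174997617446))
stand [0.5588 0.4273 0.048 ]
tape [0.3915 0.2005 0.048 ]
```

```bash
python3 -m pendant '[-1.8,0,-5.3,0,4.6,0,0, -1.8,0,-5.2,0,4.6,0,0, -1.8,0,-5.1,0,4.6,0,0, -1.8,0,-4.9,0,4.6,0,0, -1.8,0,-4.8,0,4.6,0,0, -1.8,0,-4.7,0,4.6,0,0, -1.8,0,-4.5,0,4.6,0,0, -1.8,0,-4.4,0,4.6,0,0, -1.8,0,-4.3,0,4.6,0,0, -1.7,0,-4.2,0,4.6,0,0, -1.6,0,-4.0,0,4.6,0,0, -1.5,0,-3.9,0,4.6,0,0]' 40
cat >> h.py <<'E'
def rel(P):
    st=bot.read_state(); return 100*np.array(st['ee_rot']).T@(np.array(P)-np.array(st['ee_pos']))
E
python3 - <<'E'
from h import *
np.set_printoptions(precision=3,suppress=True)
st=bot.read_state();print(st['ee_pos'],np.array(st['ee_rot']),np.array(st['qpos']),st['wrist_force'])
print(rel([.4457,.0582,.15]))
E
```

```text
time_s: 1.8
ee_pos: [0.4681, 0.1304, 0.2296]
ee_rot: [[0.961, 0.002, -0.275], [0.275, 0.002, 0.961], [0.002, -1.0, 0.002]]
wrist_force: [-0.0, 0.7, 0.0]
gripper_width: -0.0001
[0.468 0.13  0.23 ] [[ 0.961  0.002 -0.275]
 [ 0.275  0.002  0.961]
 [ 0.002 -1.     0.002]] [-0.636  0.314  0.36   1.935 -0.14   0.915  0.072] [-0.047  0.657  0.003]
[-4.158  7.94  -6.338]
```

```bash
python3 -m pendant '[-1.4,2.0,-2.1,0,0,0,0, -1.4,2.0,-2.1,0,0,0,0, -1.4,2.0,-2.1,0,0,0,0, 0,1,0,0,0,0,0, 0,0,0,0,0,0,0]'
python3 - <<'E'
from h import *
np.set_printoptions(precision=3,suppress=True)
st=bot.read_state();print(np.array(st['qpos']))
print(rel([.4457,.0582,.12]))
for n in ('top','scene','wrist'):
  s=snap(n,n+'2.png')
  if n!='wrist': 
    u,v=map(int,proj(s,[.4457,.0582,.1])); cv2.imwrite('pics/%s2c.png'%n,cv2.resize(s['image'][max(0,v-60):v+60,u-80:u+80],None,fx=4,fy=4,interpolation=cv2.INTER_CUBIC)); print(u,v)
  else: print(proj(s,[.4457,.0582,.096]),proj(s,[.4065,.0662,.052]),proj(s,[.5682,.0335,.05]), [proj(s,[.4653,.1625,.048])])
E
```

```text
time_s: 2.42
ee_pos: [0.4453, 0.0534, 0.1589]
ee_rot: [[0.963, 0.005, -0.268], [0.268, 0.003, 0.963], [0.006, -1.0, 0.002]]
wrist_force: [-0.4, 0.5, -0.0]
gripper_width: -0.0002
[-0.479  0.356  0.346  2.12  -0.191  0.688  0.266]
[0.146 3.892 0.449]
296 220
317 175
(np.float64(324.08891897485984), np.float64(206.43042105008166)) (np.float64(280.9062948477304), np.float64(168.9294234543725)) (np.float64(444.59595993817453), np.float64(248.60762182783463)) [(np.float64(383.7954497101008), np.float64(70.69908358420268))]
```

View pics/wrist2.png

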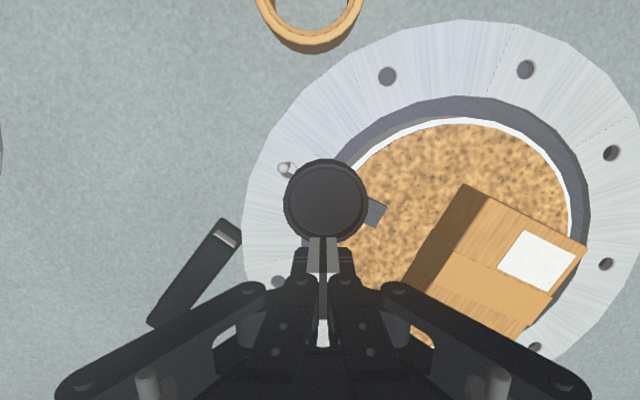

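View pics/scene2c.png

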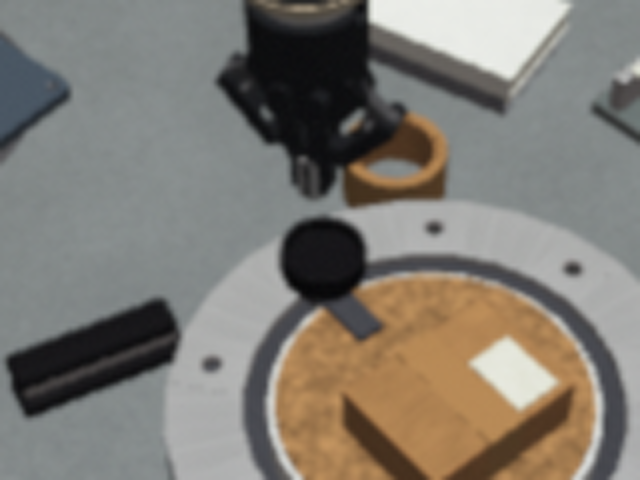

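The wrist view shows the cup rim centred at about (325,200), the pin at (285,168), and holes at (387,76), (526,69), (611,153) and (605,264). I'll use these to refine the estimate.

```bash
python3 - <<'E'
from h import *
from scipy.optimize import least_squares
np.set_printoptions(precision=4,suppress=True)
s=viewer.snapshot('wrist')
g=cv2.cvtColor(s['image'],cv2.COLOR_BGR2GRAY)
H=[(387,76),(526,69),(611,153),(605,264)]
P=np.array([onz(s,u,v,.0475)[:2] for u,v in H]);print(P)
K=np.array([-1,-2,-3,-4])
def f(p):
    th=p[2]+K*np.radians(40); return (P-p[:2]-.165*np.c_[np.cos(th),np.sin(th)]).ravel()
r=least_squares(f,[.568,.0335,2.94]);p=r.x;print(p,np.degrees(p[2]),np.abs(r.fun).max())
for k in (0,-1):
    th=p[2]+k*np.radians(40);print(p[:2]+.125*np.array([np.cos(th),np.sin(th)]))
print('rim',onz(s,325,200,.096),'pin',onz(s,285,167,.052))
c=s['image'][130:280,240:420];cv2.imwrite('pics/w3.png',cv2.resize(cv2.convertScaleAbs(c,alpha=2.5),None,fx=4,fy=4,interpolation=cv2.INTER_CUBIC))
E
```

```text
[[0.4692 0.1597]
 [0.5731 0.1948]
 [0.6746 0.1546]
 [0.7265 0.0583]]
[0.5673 0.0314 2.9403] 168.4682631054749 0.004581625773869877
[0.4448 0.0564]
[0.4895 0.1292]
rim [0.4452 0.0631 0.096 ] pin [0.4096 0.0688 0.052 ]
```

View pics/w3.png

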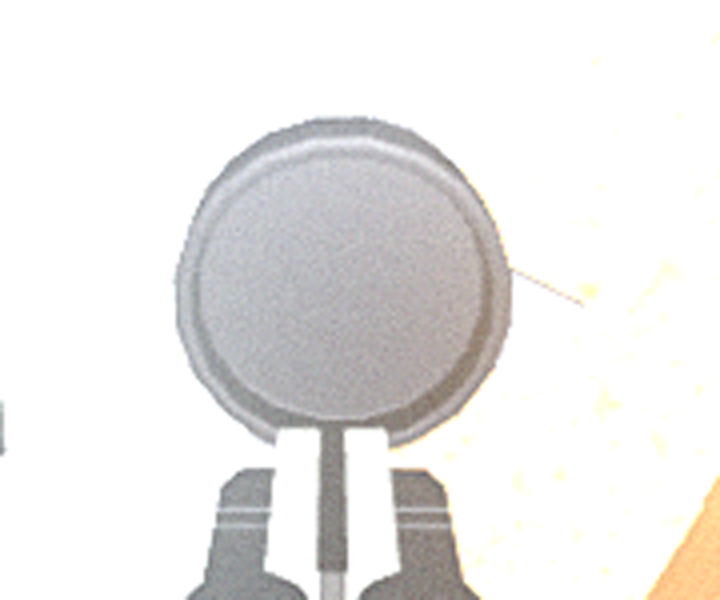

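```bash
python3 - <<'E'
from h import *
np.set_printoptions(precision=4,suppress=True)
s=viewer.snapshot('wrist'); print(onz(s,326,202.7,.096),onz(s,325.5,201.9,.086)); print(rel([.4455,.0595,.1]))
E
```

```text
[0.4464 0.0613 0.096 ] [0.4469 0.0588 0.086 ]
[0.086  5.968  0.5666]
```

```bash
python3 -m pendant '[0.2,2,0.3,0,0,0,0, 0,2,0.3,0,0,0,0, 0,1.9,0,0,0,0,0, 0,0,0,0,0,0,0]'
python3 - <<'E'
from h import *
np.set_printoptions(precision=4,suppress=True)
s=snap('wrist','w4.png');print(rel([.4465,.0595,.09]))
E
```

```text
time_s: 3.18
ee_pos: [0.4487, 0.0626, 0.101]
ee_rot: [[0.962, 0.011, -0.272], [0.272, 0.005, 0.962], [0.012, -1.0, 0.002]]
wrist_force: [0.6, -0.6, -0.1]
gripper_width: -0.0003
[-0.3611  1.1591 -0.2365]
```

View pics/w4.png

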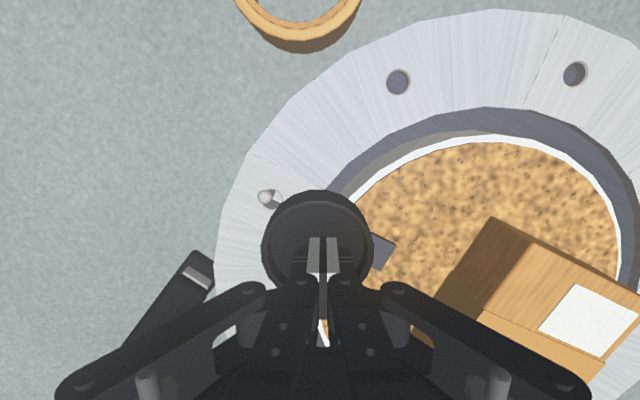

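```bash
python3 - <<'E'
from h import *
np.set_printoptions(precision=4,suppress=True)
s=viewer.snapshot('wrist'); st=bot.read_state(); p=np.array(st['ee_pos']);R=np.array(st['ee_rot'])
print(proj(s,p),proj(s,p+R[:,2]*.011),proj(s,p-R[:,2]*.011),proj(s,p+R[:,0]*.01))
c=s['image'][170:310,230:400];cv2.imwrite('pics/w5.png',cv2.resize(cv2.convertScaleAbs(c,alpha=2.5),None,fx=4,fy=4,interpolation=cv2.INTER_CUBIC))
E
```

```text
(np.float64(323.5963203590492), np.float64(254.4983413193507)) (np.float64(323.62544581467506), np.float64(234.98282912948775)) (np.float64(323.5682578577511), np.float64(273.21696573964863)) (np.float64(342.89256865529273), np.float64(254.51007174076224))
```

View pics/w5.png

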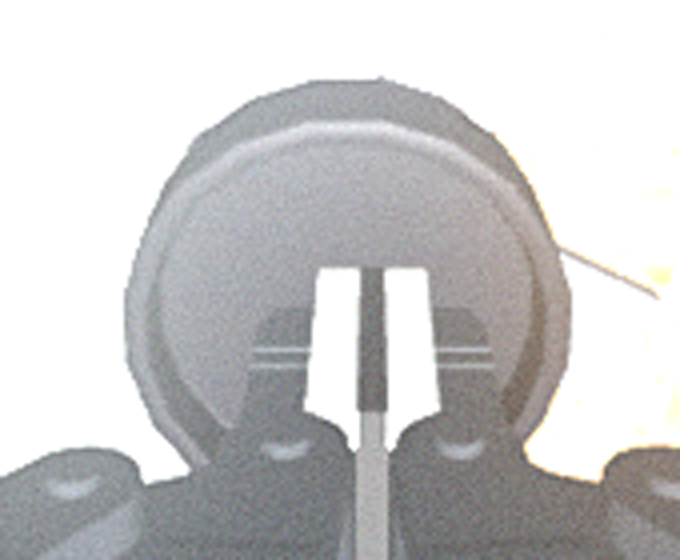

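The cup rim is centred at about (317,252) and the TCP projects to (324,254). Shifting about 3.5 mm along tool −x centres it, then I go down into the dish.

```bash
python3 -m pendant '[-0.4,0,-0.1,0,0,0,0, 0,0.7,0,0,0,0,0, 0,0.3,0,0,0,0,0, 0,0,0,0,0,0,0]'
python3 - <<'E'
from h import *
np.set_printoptions(precision=4,suppress=True)
print(rel([.4460,.0595,.0705]))
E
```

```text
time_s: 3.78
ee_pos: [0.4468, 0.0607, 0.0931]
ee_rot: [[0.962, 0.016, -0.272], [0.272, 0.007, 0.962], [0.018, -1.0, 0.002]]
wrist_force: [0.3, 1.0, 0.2]
gripper_width: -0.0003
[-0.1454  2.2561 -0.1022]
```

```bash
python3 -m pendant '[-0.1,0.5,0,0,0,1,0, 0,0.5,0,0,0,0,0, 0,0.5,0,0,0,0,0, 0,0.4,0,0,0,0,0, 0,0.3,0,0,0,0,0]'
```

```text
time_s: 4.4
ee_pos: [0.4461, 0.0606, 0.0704]
ee_rot: [[0.962, -0.001, -0.272], [0.272, 0.002, 0.962], [-0.001, -1.0, 0.002]]
wrist_force: [-2.8, 0.4, 11.0]
gripper_width: 0.0001
```

```bash
python3 -m pendant '[0,0.05,0,0,0,0,0, 0.3,0.05,0.52,0,0,0,0, 0.32,0.05,0.51,0,0,0,0, 0.35,0.05,0.49,0,0,0,0, 0.37,0.05,0.47,0,0,0,0]'
cat > chk.py <<'E'
from h import *
np.set_printoptions(precision=4,suppress=True)
import sys
st=bot.read_state();p=np.array(st['ee_pos']);C=np.array([.5682,.0335]);d=p[:2]-C
print('finger ang',np.degrees(np.arctan2(d[1],d[0])),'r',np.hypot(*d),'z',p[2],'F',np.array(st['wrist_force']))
t=snap('top','t%s.png'%sys.argv[1]);w=snap('wrist','w%s.png'%sys.argv[1])
cv2.imwrite('pics/tc%s.png'%sys.argv[1],cv2.resize(t['image'][125:265,230:380],None,fx=4,fy=4,interpolation=cv2.INTER_CUBIC))
hsv=cv2.cvtColor(t['image'],cv2.COLOR_BGR2HSV)
# white label on the parcel, z=.095
m=np.zeros(hsv.shape[:2],np.uint8);m[140:225,265:345]=((hsv[...,1]<50)&(hsv[...,2]>165))[140:225,265:345]
n,l,s,c=cv2.connectedComponentsWithStats(m)
if n>1:
    i=1+s[1:,4].argmax();P=onz(t,*c[i],.095)[:2]-C;print('label',s[i,4],c[i],'ang',np.degrees(np.arctan2(P[1],P[0])),np.hypot(*P))
# ring pins
E
python3 chk.py 6
```

```text
time_s: 5.03
ee_pos: [0.4539, 0.0828, 0.0699]
ee_rot: [[0.963, -0.0, -0.269], [0.269, 0.004, 0.963], [0.001, -1.0, 0.004]]
wrist_force: [-2.9, -0.5, 16.6]
gripper_width: 0.0002
finger ang 156.670381203941 r 0.12446468522172727 z 0.0699167913396965 F [-2.9108 -0.454  16.5705]
label 161 [300.3851 166.7702] ang 16.36611266045403 0.052042930877291955
```

```bash
python3 - <<'E'
from h import *
t=cv2.imread('pics/top1.png');hsv=cv2.cvtColor(t,cv2.COLOR_BGR2HSV)
m=np.zeros(hsv.shape[:2],np.uint8);m[140:225,265:345]=((hsv[...,1]<50)&(hsv[...,2]>165))[140:225,265:345]
n,l,s,c=cv2.connectedComponentsWithStats(m);i=1+s[1:,4].argmax()
S=viewer.snapshot('top');P=onz(S,*c[i],.095)[:2]-[.5682,.0335];print(s[i,4],c[i],np.degrees(np.arctan2(P[1],P[0])),np.hypot(*P))
E
```

```text
155 [297.68387097 167.82580645] 26.692594705604698 0.05191326703902116
```

View pics/w6.png

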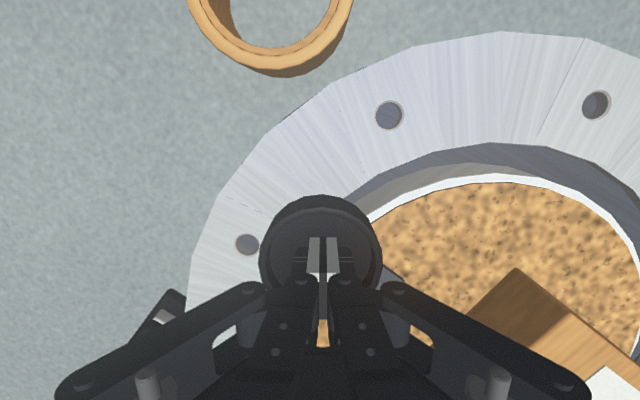

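```bash
python3 -m pendant '[0.39,0.03,0.46,0,0,0,0, 0.41,0.03,0.44,0,0,0,0, 0.43,0.03,0.42,0,0,0,0, 0.45,0.03,0.4,0,0,0,0, 0.47,0.03,0.38,0,0,0,0, 0.49,0.03,0.35,0,0,0,0, 0.5,0.03,0.33,0,0,0,0, 0.52,0.03,0.3,0,0,0,0]'; python3 chk.py 7
```

```text
time_s: 6.18
ee_pos: [0.4828, 0.1233, 0.07]
ee_rot: [[0.964, 0.003, -0.267], [0.267, 0.006, 0.964], [0.005, -1.0, 0.005]]
wrist_force: [-1.4, -0.2, 11.2]
gripper_width: 0.0
finger ang 133.55785688425075 r 0.12394892841175749 z 0.07001643728055153 F [-1.4333 -0.1698 11.2487]
label 157 [306.4968 166.4268] ang -5.599767769544672 0.05157690967470179
```

View pics/w7.png

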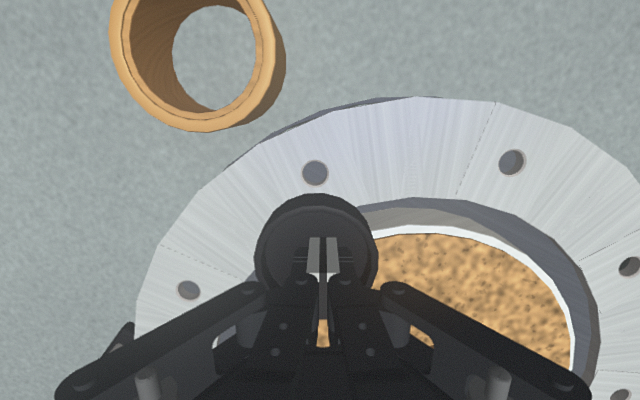

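```bash
python3 -m pendant '[0,-0.4,0,0,0,0,0, 0,-0.35,0,0,0,0,0, 0.35,0,0.18,0,0,0,0, 0.36,0,0.16,0,0,0,0]'; python3 chk.py 8
```

```text
time_s: 6.78
ee_pos: [0.4899, 0.1295, 0.0772]
ee_rot: [[0.964, 0.004, -0.267], [0.267, 0.007, 0.964], [0.006, -1.0, 0.006]]
wrist_force: [0.1, -0.5, 0.2]
gripper_width: -0.0
finger ang 129.19939979345182 r 0.12392959047535831 z 0.07722226808173928 F [ 0.0604 -0.5407  0.1948]
label 158 [306.5633 166.4304] ang -5.837939935370916 0.05158961158950722
```

View pics/w8.png

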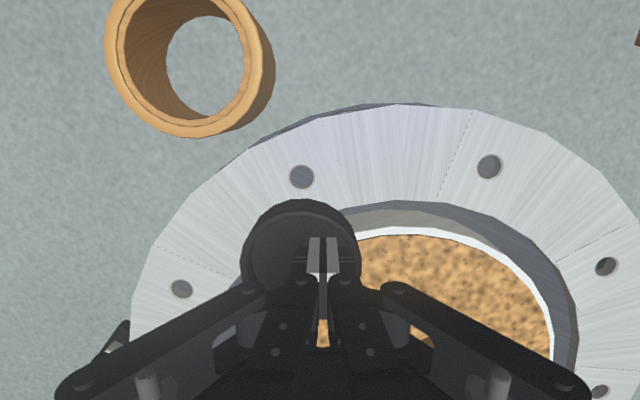

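The fingers are free in the dish with no force, and the plunger is resting on the ring's underside. Now I'll push slowly on the dish wall.

```bash
python3 -m pendant '[0.32,0,0.13,0,0,0,0, 0.28,0,0.1,0,0,0,0, 0.28,0,0.1,0,0,0,0, 0.28,0,0.09,0,0,0,0]'; python3 chk.py 9
```

```text
time_s: 7.38
ee_pos: [0.4959, 0.1335, 0.0762]
ee_rot: [[0.964, -0.005, -0.265], [0.265, 0.003, 0.964], [-0.005, -1.0, 0.004]]
wrist_force: [-3.3, -2.9, 7.1]
gripper_width: 0.0003
finger ang 125.86129129612333 r 0.12337473204074674 z 0.07617810966909651 F [-3.2545 -2.9499  7.1317]
label 153 [307.4837 166.2876] ang -9.000510813487324 0.0524750010980189
```

View pics/w9.png

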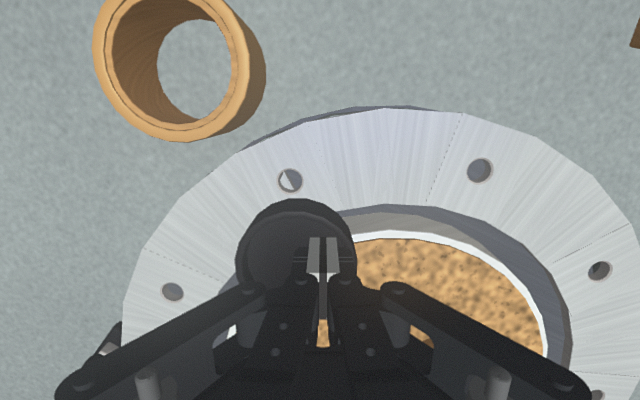

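View pics/tc9.png

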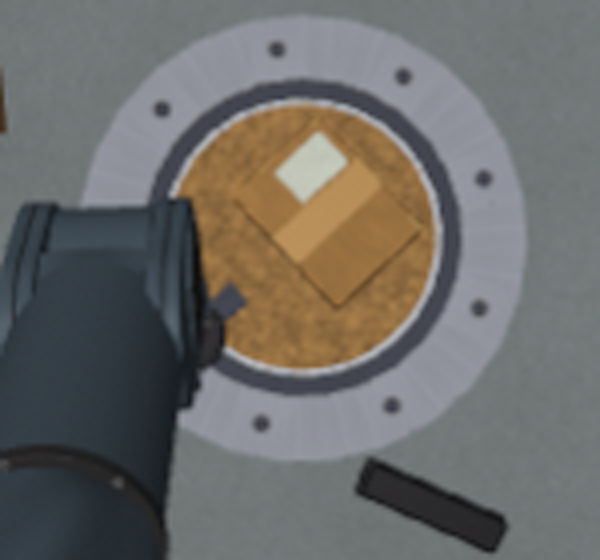

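```bash
python3 - <<'E'
from h import *
w=cv2.imread('pics/w9.png');cv2.imwrite('pics/w9c.png',cv2.resize(cv2.convertScaleAbs(w[150:300,215:375],alpha=1.6),None,fx=4,fy=4,interpolation=cv2.INTER_CUBIC))
E
```

```text
(no output)
```

View pics/w9c.png

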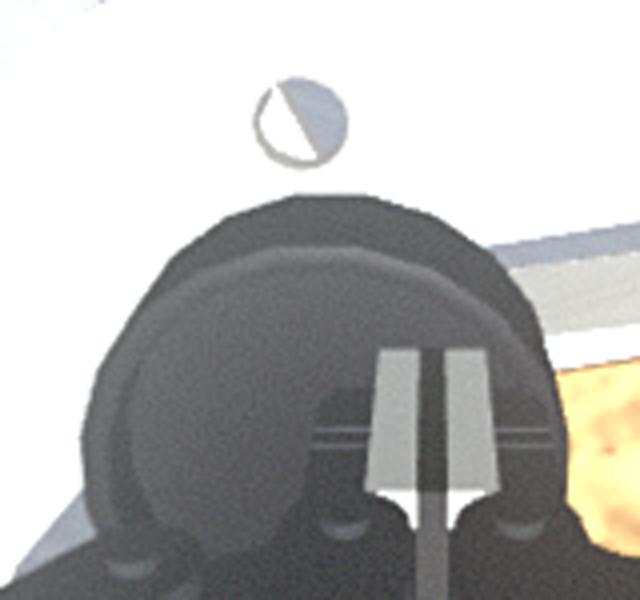

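```bash
python3 -m pendant '[0,-0.2,0,0,0,0,0, 0.2,0,0.06,0,0,0,0]'; cat >> chk.py <<'E'
cv2.imwrite('pics/wc%s.png'%sys.argv[1],cv2.resize(cv2.convertScaleAbs(w['image'][150:300,215:375],alpha=1.2),None,fx=4,fy=4,interpolation=cv2.INTER_CUBIC))
E
python3 chk.py 10
```

```text
time_s: 7.72
ee_pos: [0.4982, 0.1349, 0.0783]
ee_rot: [[0.964, -0.005, -0.265], [0.265, 0.003, 0.964], [-0.004, -1.0, 0.004]]
wrist_force: [-2.1, -1.4, 1.9]
gripper_width: 0.0003
finger ang 124.61726909652154 r 0.12326202491060603 z 0.07827233747036982 F [-2.0628 -1.354   1.8779]
label 153 [307.4902 166.3725] ang -9.07531322972331 0.05220643274929794
```

View pics/wc10.png

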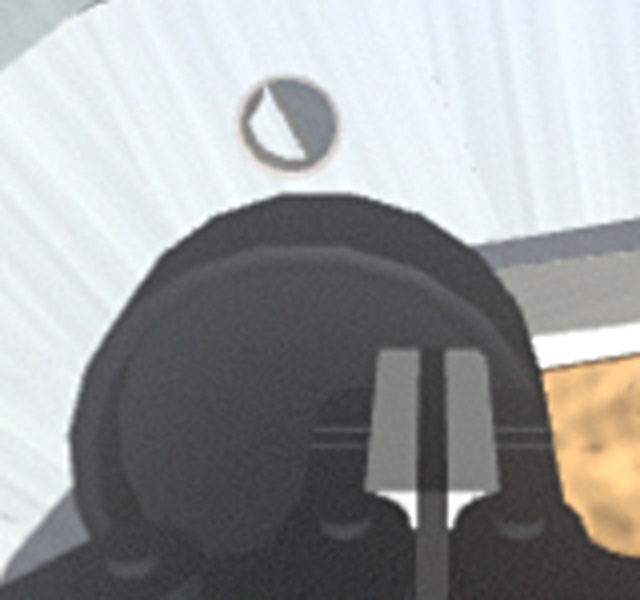

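```bash
python3 -m pendant '[0.2,-0.02,0.06,0,0,0,0, 0.2,-0.02,0.06,0,0,0,0, 0.2,-0.02,0.06,0,0,0,0]'; python3 chk.py 11
```

```text
time_s: 8.2
ee_pos: [0.5, 0.1361, 0.0781]
ee_rot: [[0.964, -0.012, -0.264], [0.264, -0.0, 0.964], [-0.012, -1.0, 0.003]]
wrist_force: [-4.5, -2.3, 5.0]
gripper_width: -0.0001
finger ang 123.62663853459958 r 0.12317414848380462 z 0.07811557420675713 F [-4.5097 -2.2845  5.0423]
label 156 [307.5897 166.4167] ang -9.45035424558264 0.05212144554539079
```

View pics/wc11.png

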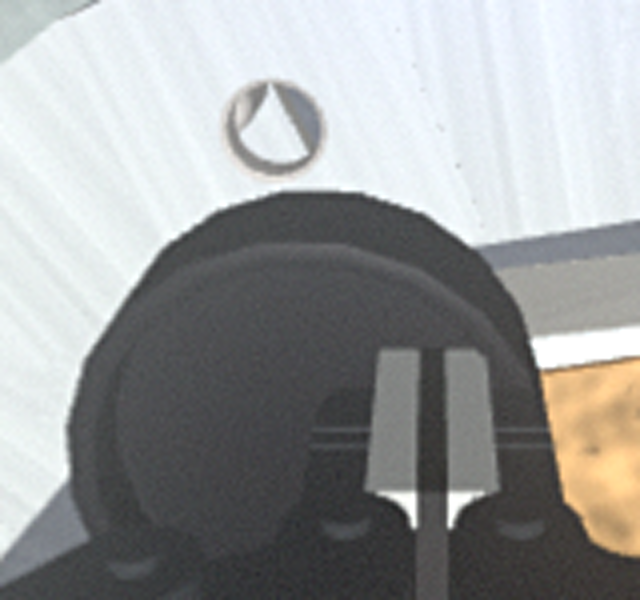

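```bash
python3 -m pendant '[0.25,-0.03,0.06,0,0,0,0, 0.25,-0.03,0.06,0,0,0,0, 0.25,-0.03,0.06,0,0,0,0]'; python3 chk.py 12
```

```text
time_s: 8.68
ee_pos: [0.5087, 0.1406, 0.0802]
ee_rot: [[0.964, -0.009, -0.264], [0.264, 0.001, 0.965], [-0.008, -1.0, 0.004]]
wrist_force: [-4.6, -2.0, 5.1]
gripper_width: 0.0001
finger ang 119.04012236037484 r 0.12249705967961225 z 0.0802351578940469 F [-4.5699 -2.0253  5.1431]
label 156 [308.9167 166.7564] ang -14.316745015306564 0.05198545613363211
```

View pics/wc12.png

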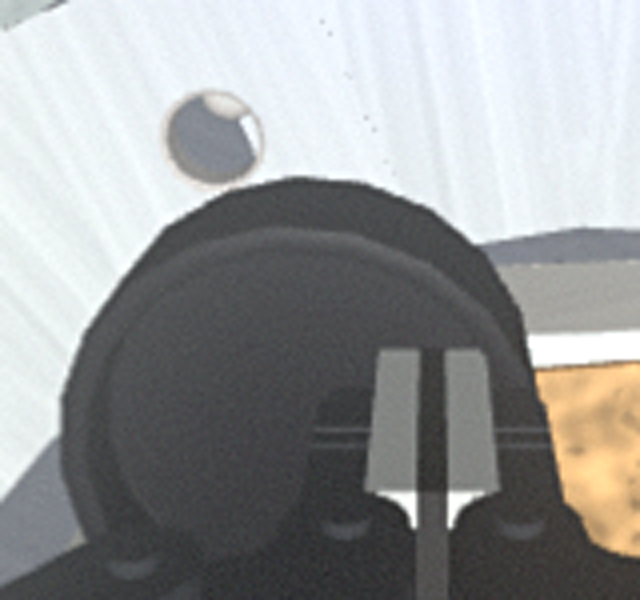

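The pin slipped a little past the hole: the label puts the table at about −41°, and the foot and pin show on the far side of the hole at crop (245,135). That's well within the allowed 0.15 rad. I'll back off the wall, press again, and drag it back by floor friction, which gave precise control earlier.

```bash
python3 -m pendant '[-0.5,0,-0.12,0,0,0,0, -0.5,0,-0.14,0,0,0,0, 0,0.4,0,0,0,0,0, 0,0.35,0,0,0,0,0, 0,0.3,0,0,0,0,0]'; python3 chk.py 13
```

```text
time_s: 9.4
ee_pos: [0.5079, 0.14, 0.0738]
ee_rot: [[0.964, 0.008, -0.266], [0.266, 0.009, 0.964], [0.011, -1.0, 0.006]]
wrist_force: [-1.1, 0.1, 10.9]
gripper_width: -0.0001
finger ang 119.50773581595229 r 0.12233104154941145 z 0.07375184111815816 F [-1.0734  0.0717 10.9427]
label 155 [308.7613 166.7806] ang -13.804171058374948 0.05178055804217365
```

View pics/wc13.png

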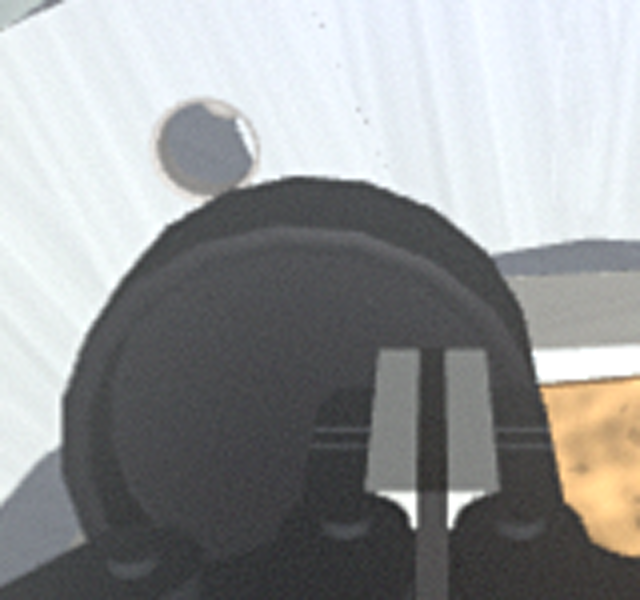

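The floor seems to rise towards the wall, so the finger was holding the plunger down. I'll lift a little, recentre the fingers in the dish, and then press.

```bash
python3 -m pendant '[0,-0.5,0,0,0,0,0, 0,-0.5,0,0,0,0,0, -0.5,0,-0.1,0,0,0,0, -0.5,0,-0.12,0,0,0,0]'; python3 chk.py 14
```

```text
time_s: 10.0
ee_pos: [0.5036, 0.1372, 0.0862]
ee_rot: [[0.964, 0.018, -0.267], [0.267, 0.012, 0.964], [0.021, -1.0, 0.007]]
wrist_force: [3.2, 1.5, 4.9]
gripper_width: -0.0001
finger ang 121.91996311663652 r 0.12222634617690205 z 0.0862441066851625 F [3.1951 1.4501 4.8826]
label 156 [308.3013 166.6154] ang -12.07014235987617 0.05194940397707687
```

View pics/wc14.png

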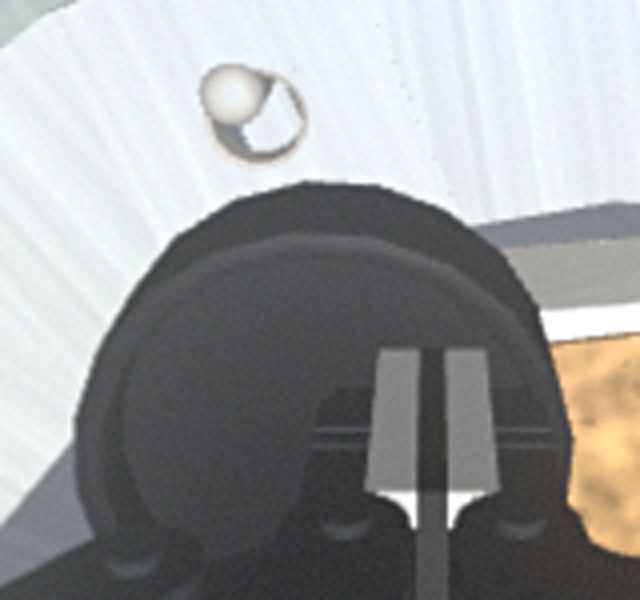

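The drag back brought the pin up into the hole: its white tip shows proud of the ring at crop (230,95). Now I'll lift straight off.

```bash
python3 -m pendant '[0,-0.5,0,0,0,-1,0, 0,-1,0,0,0,0,0, 0,-3,0,0,0,0,0, 0,-4,0,0,0,0,0, 0,-4,0,0,0,0,0, 0,0,0,0,0,0,0]'; python3 chk.py 15
```

```text
time_s: 10.85
ee_pos: [0.4964, 0.134, 0.2156]
ee_rot: [[0.964, 0.029, -0.266], [0.266, 0.015, 0.964], [0.032, -0.999, 0.007]]
wrist_force: [0.5, 0.3, -0.6]
gripper_width: 0.0002
finger ang 125.55095990890095 r 0.12346916349203585 z 0.21556803903842042 F [ 0.5457  0.2838 -0.559 ]
label 157 [308.3567 166.6051] ang -12.25379878668576 0.052022162009227504
```

View pics/w15.png

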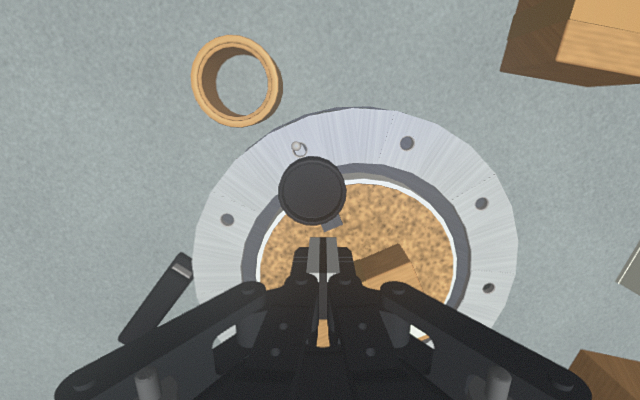

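View pics/tc15.png

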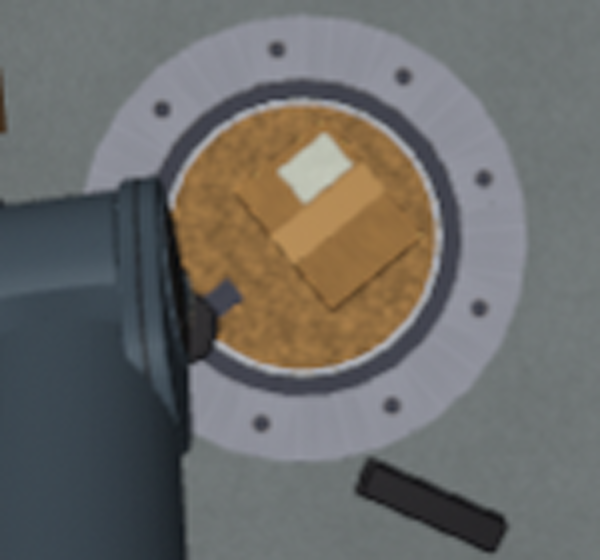

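```bash
python3 -m pendant '[0,-1,5,0,-5,0,0, 0,0,5,0,-5,0,0, 0,0,5,0,-5,0,0, 0,0,5,0,-5,0,0, 0,0,5,0,-5,0,0, 0,0,5,0,-5,0,0, 0,0,0,0,0,0,0, 0,0,0,0,0,0,0]'; python3 chk.py 16; python3 - <<'E'
from h import *
t=viewer.snapshot('top');s=snap('scene','s16.png')
C=np.array([.5682,.0335])
for d in (168.5,128.5,131,126): 
  a=np.radians(d);print(d,[np.round(proj(q,[*(C+r*np.array([np.cos(a),np.sin(a)])),z]),1) for q in (t,) for r,z in ((.125,.096),(.163,.052))])
a=cv2.imread('pics/w15.png');cv2.imwrite('pics/w15c.png',np.hstack([cv2.resize(a[120:180,270:350],None,fx=5,fy=5,interpolation=cv2.INTER_CUBIC),cv2.resize(cv2.imread('pics/wrist2.png')[140:200,250:330],None,fx=5,fy=5,interpolation=cv2.INTER_CUBIC)]))
cv2.imwrite('pics/s16c.png',cv2.resize(s['image'][150:290,230:430],None,fx=4,fy=4,interpolation=cv2.INTER_CUBIC))
E
```

```text
time_s: 11.95
ee_pos: [0.3463, 0.3993, 0.213]
ee_rot: [[0.691, 0.013, -0.723], [0.723, 0.0, 0.691], [0.01, -1.0, -0.009]]
wrist_force: [-0.1, 0.1, 0.6]
gripper_width: 0.0002
finger ang 121.23961508544117 r 0.4277821113969106 z 0.21295902807580935 F [-0.0677  0.1171  0.6497]
label 156 [308.3013 166.6154] ang -12.07014235987617 0.05194940397707687
168.5 [array([296.3, 220.2]), array([294.5, 231.5])]
128.5 [array([273.8, 206. ]), array([266.1, 213.5])]
131 [array([274.8, 207.3]), array([267.5, 215.2])]
126 [array([272.8, 204.6]), array([264.9, 211.8])]
```

View pics/tc16.png

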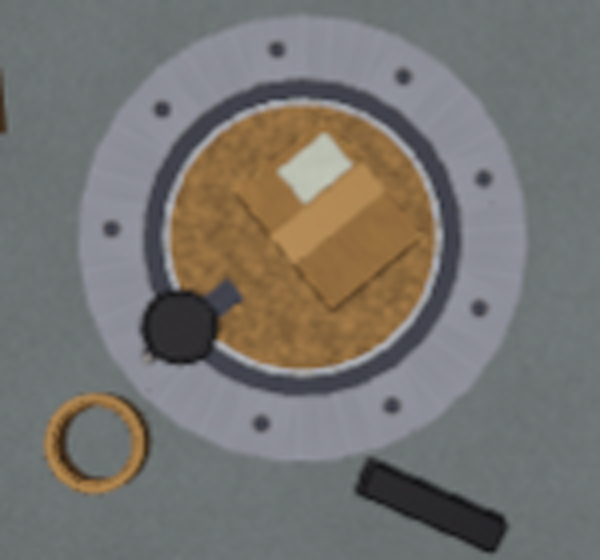

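View pics/w15c.png

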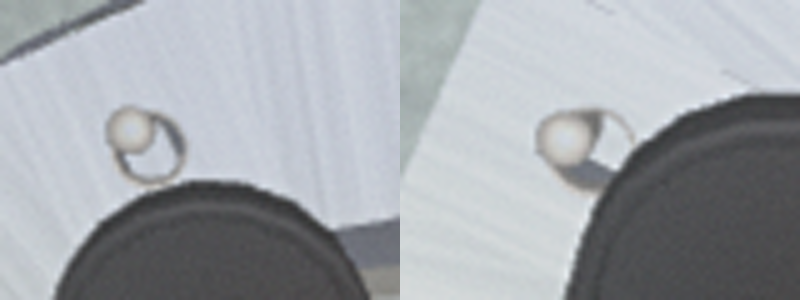

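View pics/s16c.png

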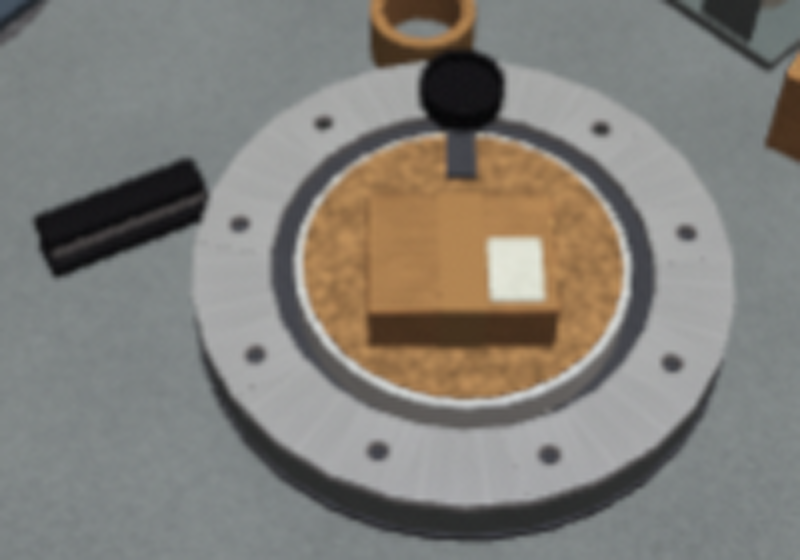

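In the top view the head is at (275,206.5), against (274,206) predicted for exactly one hole. The pin stands proud in its hole just as it did at the start, the 8 other holes are open, and the tape and stapler have not moved. Handing in.

```bash
python3 -c "
from cell import bot
print(bot.finish_job())"
```

```text
the job is handed in; nothing more can be done
None
```

The turntable is turned on by exactly one hole towards the label stand (clockwise seen from above), with its plunger up in the new hole. I handed the job in at about 12 s; it reports no verdict.

**What I did:** I pressed the dish fully in with shut fingertips and swung the table about 33° by friction. I then eased off and nudged it along by the dish wall.

**What went wrong:** The fingertips were still holding the plunger down at the wall, so the pin slipped about 1–3° past the hole. That is well inside the 0.15 rad limit. Lifting and drawing the fingers back a few millimetres let the pin spring up into the hole. I then lifted straight off and moved the arm clear.

**Last checks:**
- **Plunger:** the pin stands proud in the next hole, looking as it did at the start, and the other 8 holes are open.
- **Head position:** it is at (275, 206.5) in the top view, against (274, 206) predicted for a 40° turn.
- **Turn angle:** the parcel's label shows a turn of about 38.8°. That is 1.2° short of 40°, which I put down to measuring error, since a pin seated in its hole allows only about 0.7° of play.
- **Parcel:** it lies flat on the table, with its label the same distance from the axis as before.
- **Other things on the bench:** the tape and stapler look undisturbed. I did not check the other items separately, but the arm stayed well above them.
- **Contact:** the measured wrist force is about zero and the arm is clear of everything.

The index holes measured at a radius of about 161 mm rather than 165 mm in two of the cameras. I left this unexplained, as it did not affect the position of the axis.

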